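# Sieve the binding posts out of the bulldog clip

### The arm

A 6-joint arm with a two-finger parallel gripper is mounted at the origin on the work surface. World frame = base frame: x ahead of the robot, y to its left, z up, the work surface at z = 0. Lengths are in m, angles in rad, forces in N, time in s.
With the tool pointing down it reaches from about 0.15 to 0.775 m from the base axis. Payload 6.1 kg.
Tool frame: the origin (TCP) lies at the very end of the fingers, on their centre line; the grasp point (between the pads) lies 19 mm behind it (manip.grip_depth is the distance from the TCP to the grasp point, in m); z points along the fingers, y is the line along which they close (so a half turn about z gives the same grasp; the last joint's range is limited). The gripper opens to 85 mm and grips with 20 to 120 N. Pads are 22 mm wide; open, the fingers measure 114 mm over their backs; the gripper's body (76 mm by 85 mm) begins 54 mm behind the grasp point. The pads swing forward as they close: fully open they stand 13 mm farther back than shut.
Start: joints at [0, 0.126, -0.04, 1.405, 0, 1.571], TCP at [0.525, -0, 0.231] pointing down, gripper open.
Joint ranges: [-2.72, 2.72], [-0.95, 1.95], [-1.27, 1.35], [-1.78, 2.02], [-1.46, 1.47], [-3.14, 3.14]. Speed limits (rad/s): [2.39, 2.39, 3.01, 3.14, 3.14, 3.14].

### API

Orientations are given as [roll, pitch, yaw] about the fixed x, y, z axes, in that order (R = Rz(yaw) Ry(pitch) Rx(roll)).
In Python, from rig import manip, vision, hand_in gives the robot as it stands.
- The arm moves only by the shell command python3 -m handwheel 'ROWS' [OPENING]. ROWS is text: rows parted by semicolons, each of 6 numbers parted by spaces: the shift along the tool's x, y, z in cm, then the turn, a rotation vector about the tool's x, y, z in rad. A call has 1 to 5 rows; each row shifts and turns the commanded pose from where the row before left it, along the tool's axes as they then stand; what a row does not reach is not made up. A row lasts 1/12 s, in which the tool goes at most 41.7 mm and 7.16 degrees, less where a joint would pass 70% of its speed; a pose out of reach is approached as far as the arm can. A call is refused whole if a number of a shift passes 4.17 or a number of a turn 0.125, either way. A call with a gripper value outside its range is refused whole. OPENING is the opening in per cent of the stroke, from 0 (shut) to 100 (fully open), set as the call begins (- or left out, the last holds). The fingers move at their own pace and stop on an object; the grip force is fixed at half the most. Time passes only in rows, so rows that do not move let the fingers close. It gives the time, the measured TCP pose, the force, the opening and the grip force at its end, in the units of the state.
- manip.get_state(): the state, without advancing time (a new reading comes with each control period).
- vision.get_image(name): name is "scene" or "side" or "wrist"; returns a dict with "img" (400x640x3 uint8, red, green, blue), "camera_matrix" (3x3 intrinsics, pixels), "extrinsics" (4x4, takes a point from world to camera coordinates). Camera axes: x right, y down, z forward; pixel columns grow to the right and rows downward; lengths in m; the calibration is good to about 2 mm. A picture is of the moment at which its call begins. There is no depth.
- hand_in(): hands the job in; it is judged then, once.
Trained networks look in a picture, given as the dict that the camera call returned (one of the last four; its "shot" number tells which), for a name from the list of things; names that differ only in an ending like _2 or _b are one class to them, and where a whole thing is asked for, a point or a joint stands for the part that bears it (a point fixed in the world has none). Each returns a list of dicts, best first, with "p" (0 to 1); they miss things now and then, are a little off and sometimes report something else, mostly with a low value. They report only what shows in the picture. A call takes as long as a camera call. They do not tell look-alikes from the thing itself.
- vision.recognise(picture, name): "rect" ([left, top, right, bottom] in pixels, round what is visible of it).
- vision.outline_of(picture, name): "pixels" (400x640 bool, what is visible of it) and "rect" ([left, top, right, bottom] in pixels, round what is visible of it).
The state is a dict: "clock": time; "joint_positions": joint angles; "qvel": joint speeds; "joint_efforts": joint torques, N m; "ee_pos": TCP position; "tcp_rot": TCP orientation; "contact_force": force on the tool from outside, world axes, zero at the start; "torque": the same for the moment, N m; "width": opening from 0.0 (shut) to 1.0 (fully open); "finger_force": force on a finger pad.
Only numpy, scipy, OpenCV 4.12 (cv2) and the standard library are available. Lean on these libraries where they do the work, as an engineer would, in place of code of your own. Each camera call takes 0.05 s, during which the arm holds its last target. There are 200 camera calls.

### The job

Two small steel binding posts got mixed up with a bulldog clip in the hand sieve. Pick the sieve up by its handle bar, hold it over the open orange tub and shake it side to side, roughly level, until both posts have dropped through into the tub and only the clip is left in the sieve. Then set the sieve back down flat on the bench beside the tub and let go; do not pick the posts out with the fingers.

Things in the scene. Friction and masses are not known exactly. Their poses are not given: they have to be found in the camera images.
- sieve: aluminium hand sieve on the bench, 116 (x) x 110 (y) x 88 mm, 280 g. Origin: centre of underside. Walls 36 mm high. Wooden handle bar along x over its middle, 14 wide, 16 high, centre 80 mm above origin: grasp there from above. Floor (top at 8 mm): strips along x at y = -43 (18 wide), 0 (24) and 43 (18), with two 22 mm slots between. A dark box with a like handle but solid floor is not it.
- tub: open rectangular orange plastic tub, 170 (its x) x 200 (its y) x 60 mm high, walls and floor 4 mm, loose, 250 g. Origin: centre of its underside. It stands on one side of the bench and the sieve on the other, either way round. The orange tub shut with a lid at the back is not it.
- post_a: small polished steel binding post, 11 mm tall, 12 g: head 14 mm across, 3 mm thick, with a 9 mm thick barrel. Origin: centre of the head's outer face. Starts head down on an outer strip of the sieve; friction there about 0.18. Gentle carrying leaves it there; quick strokes of 5 to 6 cm along the sieve's y, about 0.2 s each way, slide it into a slot.
- post_b: a second binding post just like post_a, starting on the other outer strip.
- clip: steel bulldog clip, 40 mm wide (its y), about 41 mm long with its levers (its x, from -20 to +21 mm), 22 mm high, 30 g; too large for the slots. Origin: on its underside, near the middle. Starts lying in the middle of the sieve. Two like it lie about on the bench and do not matter.
There are look-alikes about, which are no part of the job. Leave any red or yellow look-alike of the sieve alone.

How it is judged:
On the way, in this order (a step that is already met when the one before it is completed fails the run):
1. the sieve is held over the tub with the clip and both posts still in it (horizontal distance between sieve and tub below 0.07 m and height (world z) of sieve above 0.03 m and z of each of post_a, post_b, clip in the frame of sieve above 0 m and distance between each of post_a, post_b, clip and sieve below 0.085 m), for 0.1 s.
2. both posts have dropped through into the tub while the sieve, with the clip in it, is still held over it (horizontal distance between sieve and tub below 0.1 m and height (world z) of sieve above 0.02 m and z of each of post_a, post_b in the frame of sieve below -0.005 m and x of post_a in the frame of tub between -0.084 and 0.084 m and y of post_a in the frame of tub between -0.099 and 0.099 m and z of each of post_a, post_b in the frame of tub below 0.055 m and x of post_b in the frame of tub between -0.084 and 0.084 m and y of post_b in the frame of tub between -0.099 and 0.099 m and z of clip in the frame of sieve above 0 m and distance between clip and sieve below 0.085 m), for 0.1 s.
At the end, for the whole second after the job is handed in: Both posts lie inside the upright tub, the clip lies in the sieve, and the sieve stands on the bench at rest and released, level within 7 degrees and its underside within 12 mm of the bench (x of post_a in the frame of tub between -0.084 and 0.084 m and y of post_a in the frame of tub between -0.099 and 0.099 m and z of each of post_a, post_b in the frame of tub below 0.055 m and x of post_b in the frame of tub between -0.084 and 0.084 m and y of post_b in the frame of tub between -0.099 and 0.099 m and z of clip in the frame of sieve above 0 m and distance between clip and sieve below 0.085 m and height (world z) of sieve below 0.012 m and angle between sieve's own z axis and vertical below 0.12 rad and linear speed of sieve below 0.02 m/s and angle between tub's own z axis and vertical below 0.15 rad); the robot touches nothing.
It fails at once if the sieve is tipped by more than 12.5 degrees (angle between sieve's own z axis and vertical above 0.218 rad).
It fails at once if a post is taken with the fingers (contact force between the fingers and post_a above 0.3 N or contact force between the fingers and post_b above 0.3 N).
It also fails if it takes over 58 s, if anything falls off the work surface, if the arm or the gripper's body presses on something with over 40 N, if the wrist force passes 120 N, or if a joint passes its speed limit or range.

## Working session

There is one attempt and no reset: what is moved stays moved. The work goes in short steps, Python scripts to look and compute and a shell command to move; the robot and the scene stay as the last step left them, time stands still between calls to the robot, and variables do not carry over. Pictures are saved under pics/ and viewed, at most 10 in all, crops included, and the job is handed in when it is done.

```bash
mkdir -p pics; ls; cat > h.py <<'E'
import numpy as np, cv2
from rig import manip, vision
def shot(n,f):
    d=vision.get_image(n); cv2.imwrite('pics/'+f,d['img'][:,:,::-1]); return d
def w(d,u,v,z):
    K=np.array(d['camera_matrix']);E=np.array(d['extrinsics'])
    r=E[:3,:3].T@np.linalg.solve(K,[u,v,1]); c=-E[:3,:3].T@E[:3,3]
    return c+r*(z-c[2])/r[2]
def px(d,p):
    K=np.array(d['camera_matrix']);E=np.array(d['extrinsics'])
    q=K@(E[:3,:3]@np.array(p)+E[:3,3]); return q[:2]/q[2]
E
python3 - <<'E'
from h import *
d=shot('scene','a.png')
for n in ['sieve','tub','post_a','clip']:
    for r in vision.recognise(d,n)[:5]:
        l,t,R,b=r['rect']; print(n,round(r['p'],2),np.round(r['rect']),w(d,(l+R)/2,(t+b)/2,0.03).round(3))
s=shot('side','b.png')
for n in ['sieve','tub']:
    for r in vision.recognise(s,n)[:5]:
        l,t,R,b=r['rect']; print(n,round(r['p'],2),np.round(r['rect']),w(s,(l+R)/2,(t+b)/2,0.03).round(3))
print(manip.get_state())
E
```

```text
pics
sieve 0.95 [358. 170. 411. 222.] [0.476 0.253 0.03 ]
sieve 0.9 [341. 148. 384. 187.] [0.302 0.27  0.03 ]
sieve 0.82 [378. 132. 420. 168.] [0.231 0.447 0.03 ]
sieve 0.63 [425. 175. 474. 222.] [0.55  0.425 0.03 ]
sieve 0.56 [365. 206. 421. 267.] [0.646 0.183 0.03 ]
tub 0.69 [165. 209. 263. 286.] [ 0.533 -0.238  0.03 ]
post_a 0.61 [358. 173. 412. 225.] [0.489 0.246 0.03 ]
clip 0.74 [376. 196. 393. 212.] [0.512 0.232 0.03 ]
sieve 0.81 [265. 232. 332. 290.] [0.486 0.265 0.03 ]
sieve 0.79 [355. 222. 414. 294.] [0.305 0.249 0.03 ]
sieve 0.74 [398. 305. 493. 395.] [0.226 0.457 0.03 ]
sieve 0.73 [210. 287. 301. 362.] [0.545 0.424 0.03 ]
sieve 0.73 [192. 204. 261. 262.] [0.656 0.187 0.03 ]
tub 0.81 [271. 126. 330. 178.] [ 0.523 -0.212  0.03 ]
{'clock': 0.4, 'joint_positions': array([-2.80669374e-05,  1.25863961e-01, -3.97492703e-02,  1.40538754e+00,
        4.24284459e-06,  1.57082019e+00]), 'qvel': array([-0.00038224, -0.0002355 ,  0.00157927,  0.00067077,  0.00127754,
        0.00028139]), 'joint_efforts': array([-1.67384565e-03, -4.35198605e+01,  3.52688205e+01,  4.41621873e-03,
       -4.31117201e-05, -1.44083333e-05]), 'ee_pos': array([ 5.24929626e-01, -1.34794064e-05,  2.31192537e-01]), 'tcp_rot': array([-3.14138821e+00, -4.23796603e-06,  1.57074440e+00]), 'contact_force': array([-0.20793594,  0.02862538, -0.65381332]), 'torque': array([0.00520436, 0.02226218, 0.02229155]), 'finger_force': 0.0, 'width': 1.0011386512435239}
```

View pics/a.png

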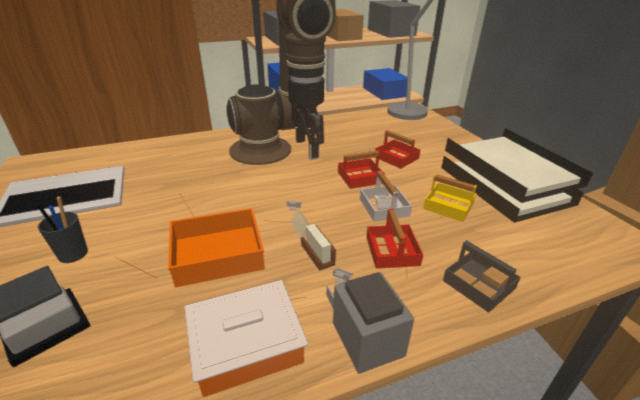

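View pics/b.png

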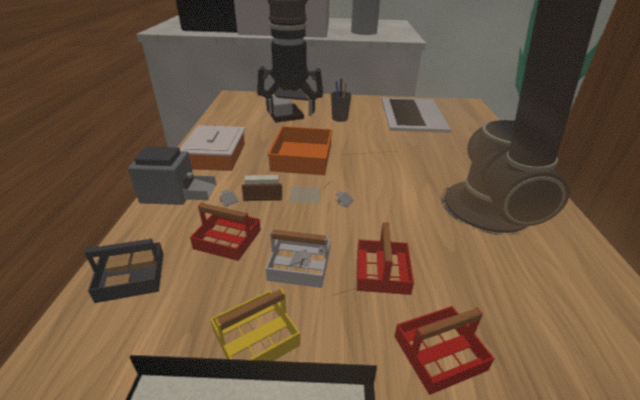

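```bash
python3 -m handwheel '4.1 -0.5 0 0 0 0;4.1 -0.5 0 0 0 0;4.1 -0.5 0 0 0 0;4.1 -0.5 0 0 0 0;4.1 -0.5 0 0 0 0'; python3 -m handwheel '4.1 -0.5 0 0 0 0;0 0 0 0 0 -0.12;0 0 0 0 0 -0.12;0 0 0 0 0 -0.12;0 0 0 0 0 -0.12'; python3 -m handwheel '0 0 0 0 0 -0.12;0 0 0 0 0 -0.12;0 0 0 0 0 -0.12;0 0 0 0 0 -0.12;0 0 0 0 0 -0.12';python3 -m handwheel '0 0 0 0 0 -0.12;0 0 0 0 0 -0.12;0 0 0 0 0 -0.12;0 0 0 0 0 -0.12;0 0 0 0 0 0'
python3 - <<'E'
from h import *
print(manip.get_state()['joint_positions'])
d=shot('wrist','c.png')
for n in ['sieve','post_a','clip']:
    for r in vision.recognise(d,n)[:3]:
        l,t,R,b=r['rect']; print(n,round(r['p'],2),np.round(r['rect']),w(d,(l+R)/2,(t+b)/2,0.01).round(3))
np.save('c.npy',dict(K=d['camera_matrix'],E=d['extrinsics']),allow_pickle=True)
s=vision.get_image('scene')
rs=vision.outline_of(s,'tub')
for r in rs[:2]:
    print(r['p'],r['rect'])
np.save('tub.npy',dict(m=rs[0]['pixels'],camera_matrix=s['camera_matrix'],extrinsics=s['extrinsics'],img=s['img']),allow_pickle=True)
E
```

```text
clock: 0.82
ee_pos: [0.4995, 0.2066, 0.2315]
tcp_rot: [3.141, -0.0, 1.57]
contact_force: [1.3, 1.0, 0.1]
width: 1.004
finger_force: 0.0
clock: 1.23
ee_pos: [0.4948, 0.2466, 0.2311]
tcp_rot: [-3.141, 0.0, 2.058]
contact_force: [-0.9, 0.5, -0.7]
width: 0.998
finger_force: 0.0
clock: 1.65
ee_pos: [0.495, 0.246, 0.2312]
tcp_rot: [-3.141, -0.0, 2.657]
contact_force: [-0.0, -0.0, 0.2]
width: 1.0
finger_force: 0.0
clock: 2.07
ee_pos: [0.495, 0.246, 0.2313]
tcp_rot: [-3.142, -0.0, 3.134]
contact_force: [-0.4, 0.1, 0.4]
width: 0.999
finger_force: 0.0
[4.61229261e-01 1.78843065e-01 2.27212171e-02 1.41472709e+00
 6.22788578e-06 4.69084131e-01]
sieve 0.86 [194. 248. 312. 380.] [0.674 0.172 0.01 ]
sieve 0.79 [408. 137. 564. 293.] [0.55  0.433 0.01 ]
sieve 0.67 [259.   2. 392.  35.] [0.354 0.258 0.01 ]
post_a 0.66 [345. 191. 358. 199.] [0.526 0.286 0.01 ]
post_a 0.57 [273. 105. 288. 124.] [0.442 0.213 0.01 ]
clip 0.9 [288. 134. 336. 175.] [0.483 0.244 0.01 ]
0.71 [167.8, 205.7, 261.5, 287.5]
```

View pics/c.png

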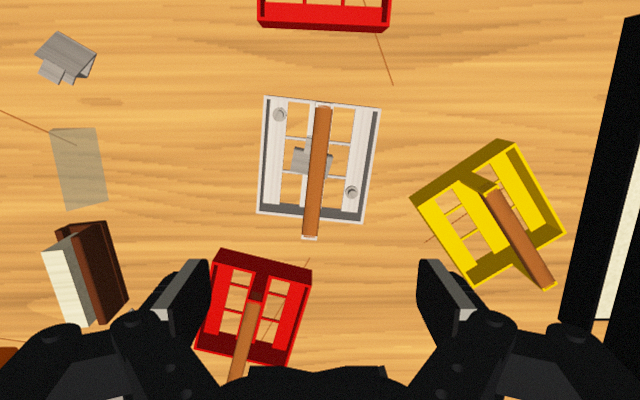

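```bash
python3 - <<'E'
from h import *
from scipy.optimize import minimize
c=np.load('c.npy',allow_pickle=True).item(); d=dict(camera_matrix=c['K'],extrinsics=c['E'])
a,b=w(d,324,103,.088),w(d,309,240,.088); print('bar',a.round(3),b.round(3),'mid',((a+b)/2).round(3),np.linalg.norm(a-b),np.degrees(np.arctan2(*(b-a)[1::-1])))
P=np.array([w(d,u,v,.036) for u,v in [(264,95),(381,108),(363,224),(257,214)]]); print(P.round(3),'c',P.mean(0).round(3),np.linalg.norm(np.roll(P,-1,0)-P,axis=1).round(3))
t=np.load('tub.npy',allow_pickle=True).item(); m=t['m']
def mask(p):
    x,y,th=p; co,si=np.cos(th),np.sin(th)
    q=np.array([px(t,(x+co*i*.085-si*j*.1,y+si*i*.085+co*j*.1,z)) for i in(-1,1) for j in(-1,1) for z in(0,.06)])
    o=np.zeros((400,640),np.uint8); cv2.fillConvexPoly(o,cv2.convexHull((q*16).astype(np.int32)),1,shift=4); return o>0
f=lambda p:-(mask(p)&m).sum()/(mask(p)|m).sum()
for th in (-.4,-.1,.1,.4,1.2,1.6,1.9):
    r=minimize(f,[.52,-.22,th],method='Nelder-Mead',options=dict(initial_simplex=[[.52,-.22,th],[.55,-.22,th],[.52,-.25,th],[.52,-.22,th+.2]])); print(th,r.x.round(3),round(r.fun,3))
E
```

```text
bar [0.429 0.254 0.088] [0.545 0.241 0.088] mid [0.487 0.248 0.088] 0.1166567759314613 -6.468453673298624
[[0.423 0.2   0.036]
 [0.435 0.309 0.036]
 [0.55  0.296 0.036]
 [0.538 0.188 0.036]] c [0.486 0.248 0.036] [0.109 0.116 0.109 0.116]
-0.4 [ 0.52  -0.233 -0.073] -0.975
-0.1 [ 0.521 -0.233 -0.073] -0.976
0.1 [ 0.521 -0.232 -0.086] -0.972
0.4 [ 0.52  -0.233 -0.058] -0.975
1.2 [ 0.516 -0.228  1.306] -0.809
1.6 [ 0.505 -0.244  1.507] -0.793
1.9 [ 0.519 -0.237  1.718] -0.797
```

```bash
python3 -m handwheel '0.8 0.2 0 0 0 0.105;0 0 4 0 0 0;0 0 4 0 0 0;0 0 4 0 0 0;0 0 3 0 0 0'; python3 -m handwheel '0 0 1.9 0 0 0;0 0 0 0 0 0;0 0 0 0 0 0'; python3 -m handwheel '0 0 0 0 0 0;0 0 0 0 0 0;0 0 0 0 0 0;0 0 0 0 0 0;0 0 0 0 0 0' 0;python3 -m handwheel '0 0 0 0 0 0;0 0 0 0 0 0;0 0 0 0 0 0;0 0 0 0 0 0;0 0 0 0 0 0'
```

```text
clock: 2.78
ee_pos: [0.4859, 0.2476, 0.0784]
tcp_rot: [-3.141, -0.002, 3.025]
contact_force: [-1.2, 0.1, -0.5]
width: 0.996
finger_force: 0.0
clock: 3.03
ee_pos: [0.4864, 0.2478, 0.0618]
tcp_rot: [-3.14, -0.002, 3.025]
contact_force: [0.2, 0.2, 0.7]
width: 0.996
finger_force: 0.0
clock: 3.45
ee_pos: [0.4875, 0.2483, 0.0632]
tcp_rot: [3.141, 0.001, 3.026]
contact_force: [0.1, 0.1, -0.1]
width: 0.299
finger_force: 0.0
clock: 3.87
ee_pos: [0.4874, 0.2484, 0.063]
tcp_rot: [3.141, 0.001, 3.026]
contact_force: [0.0, -0.3, 5.0]
width: 0.15
finger_force: 59.6
```

```bash
python3 -m handwheel '0 0 -0.3 0 0 0;0 0 -0.7 0 0 0;0 0 -1 0 0 0;0 0 -1.3 0 0 0;0 0 -1.5 0 0 0'; python3 -m handwheel '0 0 -1.5 0 0 0;0 0 -1.5 0 0 0;0 0 -1.5 0 0 0;0 0 -1.5 0 0 0;0 0 -1.2 0 0 0'; python3 -m handwheel '0 0 -0.8 0 0 0;0 0 -0.4 0 0 0;0 0 0 0 0 0;0 0 0 0 0 0'
python3 - <<'E'
from h import *
d=shot('scene','d0.png'); cv2.imwrite('pics/d.png',cv2.resize(d['img'][100:260,300:500,::-1],None,fx=4,fy=4)[:600])
E
```

```text
clock: 4.28
ee_pos: [0.4864, 0.2477, 0.1105]
tcp_rot: [-3.14, -0.002, 3.026]
contact_force: [-0.3, 0.7, -3.4]
width: 0.147
finger_force: 58.6
clock: 4.7
ee_pos: [0.487, 0.2481, 0.184]
tcp_rot: [3.141, 0.001, 3.026]
contact_force: [0.6, -0.5, -3.1]
width: 0.152
finger_force: 58.6
clock: 5.03
ee_pos: [0.4868, 0.248, 0.1939]
tcp_rot: [-3.141, -0.001, 3.026]
contact_force: [0.7, -0.1, -4.1]
width: 0.147
finger_force: 58.5
```

View pics/d.png

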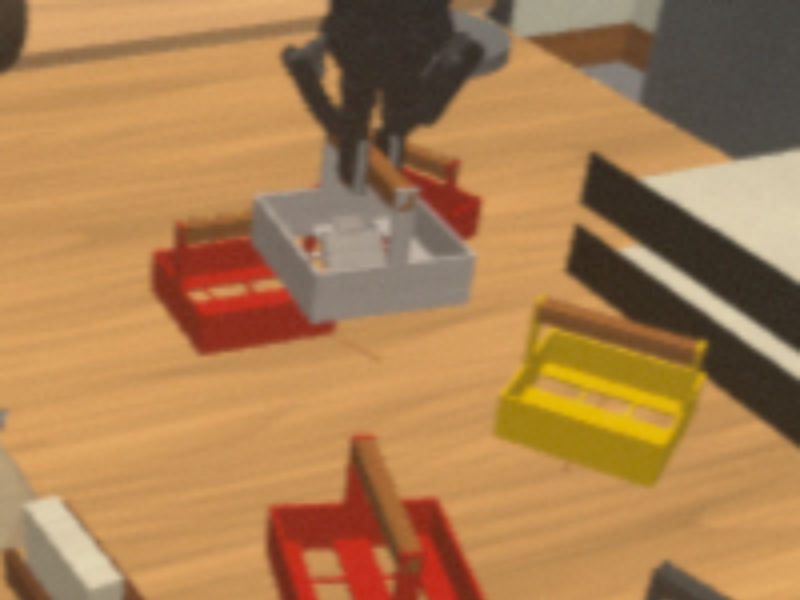

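```bash
python3 -m handwheel '-.05 -.25 0 0 0 0;-.1 -.5 0 0 0 0;-.15 -.75 0 0 0 0;-.2 -1 0 0 0 0;-.25 -1.25 0 0 0 0' >/dev/null
python3 -m handwheel '-.3 -1.6 0 0 0 0;-.3 -1.6 0 0 0 0;-.3 -1.6 0 0 0 0;-.3 -1.6 0 0 0 0;-.3 -1.6 0 0 0 0'
python3 -m handwheel '-.3 -1.6 0 0 0 0;-.3 -1.6 0 0 0 0;-.3 -1.6 0 0 0 0;-.3 -1.6 0 0 0 0;-.3 -1.6 0 0 0 0' >/dev/null
python3 -m handwheel '-.3 -1.6 0 0 0 0;-.3 -1.6 0 0 0 0;-.3 -1.6 0 0 0 0;-.3 -1.6 0 0 0 0;-.3 -1.6 0 0 0 0' >/dev/null
python3 -m handwheel '-.3 -1.6 0 0 0 0;-.3 -1.6 0 0 0 0;-.3 -1.6 0 0 0 0;-.3 -1.6 0 0 0 0;-.3 -1.6 0 0 0 0' >/dev/null
python3 -m handwheel '-.3 -1.6 0 0 0 0;-.3 -1.6 0 0 0 0;-.3 -1.6 0 0 0 0;-.3 -1.6 0 0 0 0;-.3 -1.6 0 0 0 0' >/dev/null
python3 -m handwheel '-.25 -1.25 0 0 0 0;-.2 -1 0 0 0 0;-.15 -.75 0 0 0 0;-.1 -.5 0 0 0 0;-.05 -.25 0 0 0 0'
python3 -m handwheel '0 0 0.3 0 0 0;0 0 .7 0 0 0;0 0 1 0 0 0;0 0 1 0 0 0;0 0 .7 0 0 0'
python3 -m handwheel '0 0 .3 0 0 0;0 0 0 0 0 0;0 0 0 0 0 0'
python3 - <<'E'
from h import *
d=shot('scene','e0.png'); cv2.imwrite('pics/e.png',cv2.resize(d['img'][150:300,130:330,::-1],None,fx=4,fy=4))
E
```

```text
clock: 5.92
ee_pos: [0.4956, 0.1268, 0.1944]
tcp_rot: [-3.141, 0.0, 3.025]
contact_force: [-0.1, 0.9, -3.1]
width: 0.151
finger_force: 58.6
clock: 8.0
ee_pos: [0.5215, -0.2347, 0.1942]
tcp_rot: [3.142, -0.0, 3.025]
contact_force: [0.0, 0.2, -3.4]
width: 0.152
finger_force: 58.6
clock: 8.42
ee_pos: [0.5209, -0.2334, 0.1553]
tcp_rot: [3.141, -0.002, 3.026]
contact_force: [0.1, 1.0, -3.8]
width: 0.154
finger_force: 58.6
clock: 8.67
ee_pos: [0.5214, -0.234, 0.1541]
tcp_rot: [3.141, -0.0, 3.026]
contact_force: [-0.2, 0.6, -3.1]
width: 0.155
finger_force: 58.6
```

View pics/e.png

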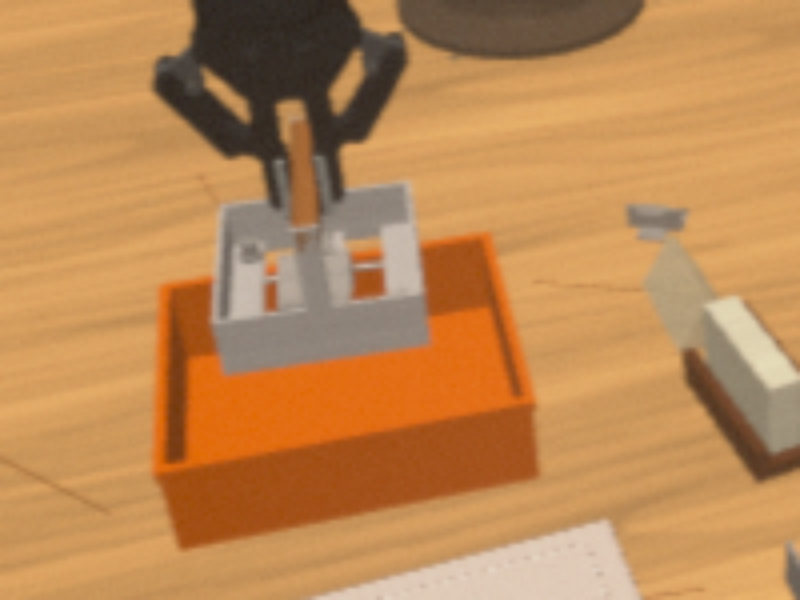

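```bash
python3 -m handwheel '0 2.6 0 0 0 0;0 -2.6 0 0 0 0;0 -2.6 0 0 0 0;0 2.6 0 0 0 0;0 2.6 0 0 0 0'; python3 -m handwheel '0 -2.6 0 0 0 0;0 -2.6 0 0 0 0;0 2.6 0 0 0 0;0 0 0 0 0 0;0 0 0 0 0 0'
python3 - <<'E'
from h import *
d=shot('scene','f0.png'); s=shot('side','f1.png')
cv2.imwrite('pics/f.png',np.vstack([cv2.resize(d['img'][170:290,150:280,::-1],(650,600))[::1],])); 
a=cv2.resize(d['img'][170:290,150:280,::-1],None,fx=3,fy=3); b=cv2.resize(s['img'][60:180,240:370,::-1],None,fx=3,fy=3)
cv2.imwrite('pics/f.png',np.hstack([a,b]))
for n in ['post_a','clip']:
  for r in vision.recognise(d,n)[:3]+vision.recognise(s,n)[:3]: print(n,round(r['p'],2),np.round(r['rect']))
E
```

```text
clock: 9.13
ee_pos: [0.5247, -0.2103, 0.1548]
tcp_rot: [-3.141, 0.001, 3.021]
contact_force: [-0.1, 1.0, -4.0]
width: 0.147
finger_force: 59.7
clock: 9.55
ee_pos: [0.5218, -0.2341, 0.155]
tcp_rot: [-3.141, 0.001, 3.026]
contact_force: [-0.4, -0.2, -2.7]
width: 0.15
finger_force: 60.2
post_a 0.75 [182. 181. 239. 243.]
clip 0.43 [195. 213. 216. 227.]
```

View pics/f.png

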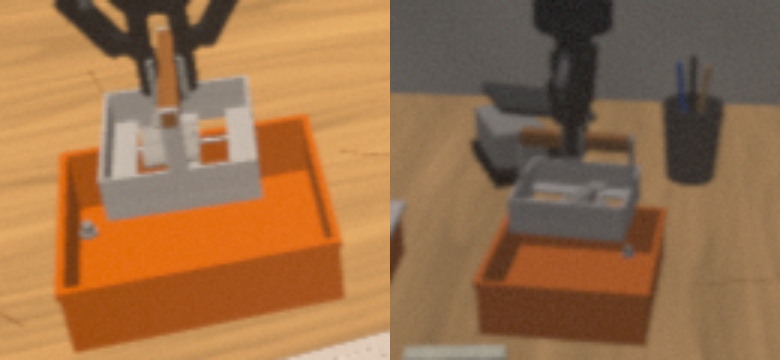

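```bash
python3 - <<'E'
from h import *
d=vision.get_image('scene'); s=vision.get_image('side')
for z in (.005,.012,.07): print(z,w(d,179,246,z).round(3),w(s,319,143,z).round(3))
cv2.imwrite('pics/g.png',np.hstack([cv2.resize(d['img'][190:270,160:240,::-1],(400,400),interpolation=3),cv2.resize(s['img'][100:180,265:345,::-1],(400,400),interpolation=3)]))
E
```

```text
0.005 [ 0.466 -0.317  0.005] [ 0.47  -0.328  0.005]
0.012 [ 0.475 -0.316  0.012] [ 0.469 -0.314  0.012]
0.07 [ 0.549 -0.311  0.07 ] [ 0.465 -0.199  0.07 ]
```

View pics/g.png

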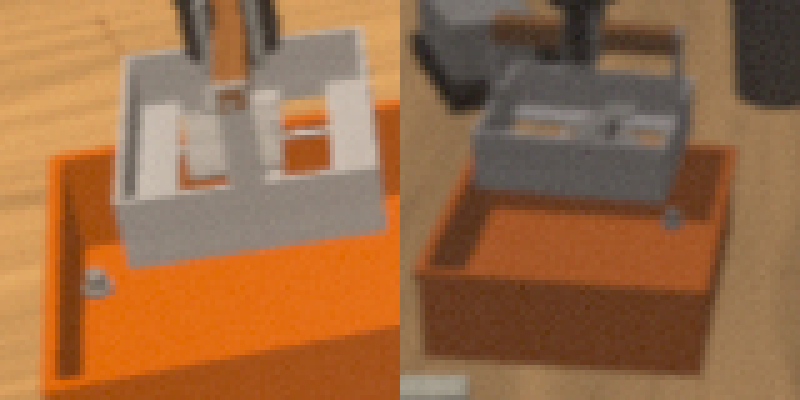

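```bash
python3 -m handwheel '0 -.5 .5 0 0 0;0 -.5 1 0 0 0;0 2.7 0 0 0 0;0 -2.7 0 0 0 0;0 -2.7 0 0 0 0' >/dev/null; python3 -m handwheel '0 2.7 0 0 0 0;0 2.7 0 0 0 0;0 -2.7 0 0 0 0;0 -2.7 0 0 0 0;0 2.7 0 0 0 0'; python3 -m handwheel '0 2.7 0 0 0 0;0 -2.7 0 0 0 0;0 -2.7 0 0 0 0;0 2.7 0 0 0 0;0 0 0 0 0 0'
python3 -m handwheel '0 0 -.4 0 0 0;0 0 -1 0 0 0;0 0 -1.5 0 0 0;0 0 -1.5 0 0 0;0 0 -1.5 0 0 0' >/dev/null;python3 -m handwheel '0 0 -1 0 0 0;0 0 -.5 0 0 0;0 0 0 0 0 0;0 0 0 0 0 0'
python3 - <<'E'
from h import *
d=shot('scene','f2.png'); s=shot('side','f3.png'); wr=shot('wrist','f4.png')
a=cv2.resize(d['img'][150:290,150:280,::-1],(390,420)); b=cv2.resize(s['img'][60:200,240:370,::-1],(390,420))
cv2.imwrite('pics/h.png',np.hstack([a,b]))
E
```

```text
clock: 10.78
ee_pos: [0.5195, -0.2515, 0.138]
tcp_rot: [-3.136, -0.0, 3.018]
contact_force: [0.4, 2.0, -3.3]
width: 0.151
finger_force: 60.7
clock: 11.2
ee_pos: [0.5198, -0.2435, 0.1379]
tcp_rot: [3.139, -0.001, 3.024]
contact_force: [0.9, 1.4, -3.4]
width: 0.152
finger_force: 60.9
clock: 11.95
ee_pos: [0.5204, -0.2442, 0.2131]
tcp_rot: [-3.142, -0.0, 3.026]
contact_force: [1.0, 0.2, -3.1]
width: 0.149
finger_force: 61.0
```

View pics/h.png

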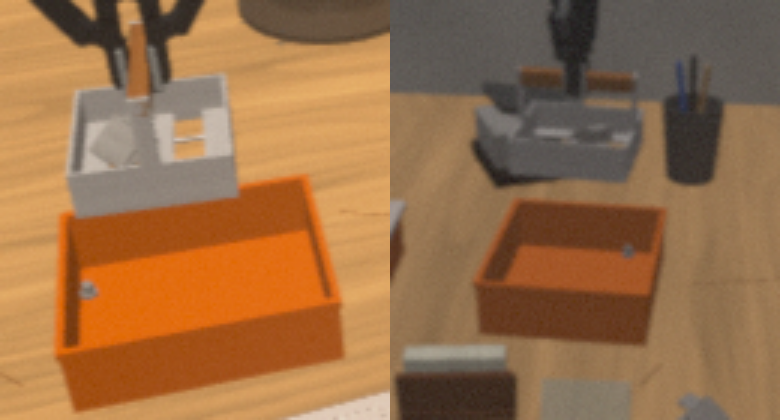

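View pics/f4.png

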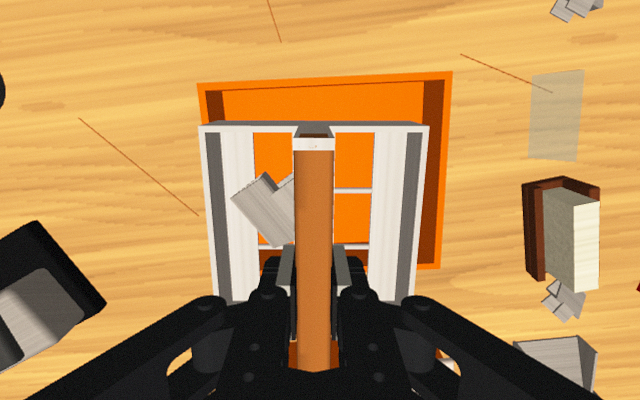

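```bash
python3 -m handwheel '0 0 .5 0 0 0;0 0 1.5 0 0 0;0 0 2 0 0 0;0 0 2 0 0 0;0 0 1 0 0 0' >/dev/null; python3 -m handwheel '0 0 .3 0 0 0;0 2.9 0 0 0 0;0 -2.9 0 0 0 0;0 -2.9 0 0 0 0;0 2.9 0 0 0 0'; python3 -m handwheel '0 2.9 0 0 0 0;0 -2.9 0 0 0 0;0 -2.9 0 0 0 0;0 2.9 0 0 0 0;0 2.9 0 0 0 0'; python3 -m handwheel '0 -2.9 0 0 0 0;0 -2.9 0 0 0 0;0 2.9 0 0 0 0;0 0 0 0 0 0;0 0 0 0 0 0'
python3 -m handwheel '0 0 -.4 0 0 0;0 0 -1 0 0 0;0 0 -1.5 0 0 0;0 0 -1.5 0 0 0;-.3 -.5 -1.5 0 0 0' >/dev/null;python3 -m handwheel '-.6 -1 -1 0 0 0;-.8 -1.5 -.5 0 0 0;-.8 -1.5 0 0 0 0;-.8 -1.5 0 0 0 0;-.8 -1.5 0 0 0 0'; python3 -m handwheel '-.8 -1.5 0 0 0 0;-.8 -1.5 0 0 0 0;-.8 -1.5 0 0 0 0;-.6 -1 0 0 0 0;-.2 -.5 0 0 0 0'
python3 - <<'E'
from h import *
wr=shot('wrist','i.png')
for r in vision.recognise(wr,'post_a')[:5]: 
    l,t,R,b=r['rect'];print(round(r['p'],2),np.round(r['rect']),w(wr,(l+R)/2,(t+b)/2,.01).round(3))
E
```

```text
clock: 12.93
ee_pos: [0.5201, -0.2522, 0.1409]
tcp_rot: [-3.136, 0.002, 3.017]
contact_force: [0.3, 2.0, -3.5]
width: 0.152
finger_force: 61.0
clock: 13.35
ee_pos: [0.5238, -0.2177, 0.1409]
tcp_rot: [-3.141, 0.001, 3.02]
contact_force: [0.6, 1.0, -4.0]
width: 0.154
finger_force: 61.1
clock: 13.77
ee_pos: [0.5206, -0.244, 0.141]
tcp_rot: [-3.141, 0.001, 3.026]
contact_force: [0.4, -0.3, -3.2]
width: 0.15
finger_force: 61.1
clock: 14.6
ee_pos: [0.553, -0.3242, 0.2158]
tcp_rot: [-3.141, 0.002, 3.026]
contact_force: [0.9, -0.6, -2.5]
width: 0.147
finger_force: 61.1
clock: 15.02
ee_pos: [0.5779, -0.3881, 0.2147]
tcp_rot: [-3.141, 0.001, 3.025]
contact_force: [-0.8, 0.5, -2.7]
width: 0.148
finger_force: 61.1
0.72 [516. 128. 536. 136.] [ 0.565 -0.179  0.01 ]
```

View pics/i.png

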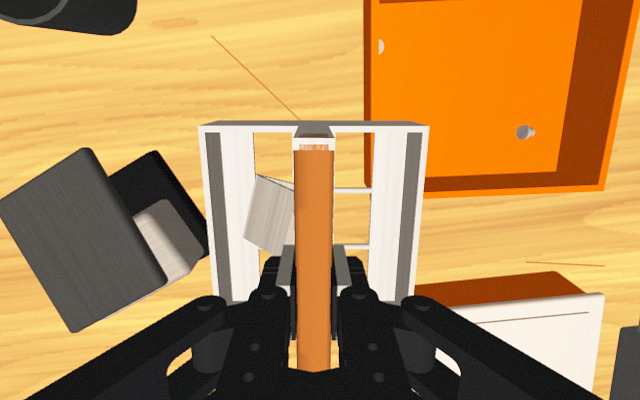

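```bash
python3 - <<'E'
from h import *
t=np.load('tub.npy',allow_pickle=True).item()
print(w(t,125,170,0),w(t,125,195,0),[px(t,(x,y,0)).round() for x in(.26,.41) for y in(-.32,-.16)])
E
python3 -m handwheel '.3 .15 0 0 0 0;.6 .3 0 0 0 0;.9 .4 0 0 0 0;1.4 .65 0 0 0 0;1.4 .65 0 0 0 0' >/dev/null
python3 -m handwheel '1.4 .65 0 0 0 0;1.4 .65 0 0 0 0;1.4 .65 0 0 0 0;1.4 .65 0 0 0 0;1.4 .65 0 0 0 0' >/dev/null
python3 -m handwheel '1.4 .65 0 0 0 0;1.4 .65 0 0 0 0;1.4 .65 0 0 0 0;1.4 .65 0 0 0 0;1.4 .65 0 0 0 0' >/dev/null
python3 -m handwheel '1.4 .65 0 0 0 0;1.4 .65 0 0 0 0;1.4 .65 0 0 0 0;1.4 .65 0 0 0 0;.9 .4 0 0 0 0' >/dev/null
python3 -m handwheel '.6 .3 0 0 0 0;.3 .15 0 0 0 0;0 0 0 0 0 0;0 0 0 0 0 0'
```

```text
[-0.00359215 -0.45710428  0.        ] [ 0.16119148 -0.45151496  0.        ] [array([173., 204.]), array([229., 194.]), array([177., 234.]), array([238., 222.])]
clock: 17.12
ee_pos: [0.3333, -0.2365, 0.2145]
tcp_rot: [-3.141, 0.001, 3.026]
contact_force: [0.2, -0.0, -2.6]
width: 0.15
finger_force: 61.1
```

```bash
python3 -m handwheel '0 0 .5 0 0 0;0 0 1.2 0 0 0;0 0 2 0 0 0;0 0 2 0 0 0;0 0 2 0 0 0' >/dev/null
python3 -m handwheel '0 0 2 0 0 0;0 0 2 0 0 0;0 0 1.2 0 0 0;0 0 .7 0 0 0;0 0 .4 0 0 0'
python3 -m handwheel '0 0 .4 0 0 0;0 0 .3 0 0 0;0 0 .2 0 0 0;0 0 0 0 0 0;0 0 0 0 0 0'
```

```text
clock: 17.95
ee_pos: [0.3327, -0.2361, 0.0729]
tcp_rot: [3.141, -0.002, 3.026]
contact_force: [0.4, 0.5, -3.1]
width: 0.149
finger_force: 61.0
clock: 18.37
ee_pos: [0.3332, -0.2365, 0.0657]
tcp_rot: [-3.141, 0.001, 3.026]
contact_force: [0.1, 0.8, -2.8]
width: 0.148
finger_force: 61.0
```

Not down yet (force still −2.8 N); a few millimetres more.

```bash
python3 -m handwheel '0 0 .15 0 0 0;0 0 .1 0 0 0;0 0 0 0 0 0;0 0 0 0 0 0'
```

```text
clock: 18.7
ee_pos: [0.3332, -0.2365, 0.063]
tcp_rot: [-3.141, 0.001, 3.026]
contact_force: [0.3, -0.8, -3.1]
width: 0.154
finger_force: 61.1
```

```bash
python3 -m handwheel '0 0 .1 0 0 0;0 0 0 0 0 0;0 0 0 0 0 0'; python3 -m handwheel '0 0 .1 0 0 0;0 0 0 0 0 0;0 0 0 0 0 0'
```

```text
clock: 18.95
ee_pos: [0.3333, -0.2366, 0.063]
tcp_rot: [-3.141, 0.001, 3.026]
contact_force: [-3.1, 1.8, 7.7]
width: 0.145
finger_force: 62.7
clock: 19.2
ee_pos: [0.3333, -0.2366, 0.0629]
tcp_rot: [-3.141, 0.001, 3.026]
contact_force: [-6.8, 4.1, 17.7]
width: 0.147
finger_force: 64.1
```

```bash
python3 -m handwheel '0 0 -.15 0 0 0;0 0 0 0 0 0'; python3 -m handwheel '0 0 0 0 0 0;0 0 0 0 0 0;0 0 0 0 0 0;0 0 0 0 0 0;0 0 0 0 0 0' 80; python3 -m handwheel '0 0 0 0 0 0;0 0 0 0 0 0;0 0 -1 0 0 0;0 0 -2 0 0 0;0 0 -3 0 0 0';python3 -m handwheel '0 0 -3 0 0 0;0 0 -3 0 0 0;0 0 -2 0 0 0;0 0 -1 0 0 0;0 0 0 0 0 0'
python3 - <<'E'
from h import *
d=shot('wrist','j.png'); K=0
for n in ['sieve','clip','post_a']:
  for r in vision.recognise(d,n)[:3]:
    l,t,R,b=r['rect'];print(n,round(r['p'],2),np.round(r['rect']),w(d,(l+R)/2,(t+b)/2,.02).round(3))
s=vision.get_image('scene')
for n in ['post_a','clip','tub']:
  for r in vision.recognise(s,n)[:4]:
    l,t,R,b=r['rect'];print('scene',n,round(r['p'],2),np.round(r['rect']),w(s,(l+R)/2,(t+b)/2,.01).round(3))
E
```

```text
clock: 19.37
ee_pos: [0.3333, -0.2366, 0.063]
tcp_rot: [-3.141, 0.001, 3.026]
contact_force: [-2.8, 1.5, 8.6]
width: 0.152
finger_force: 62.8
clock: 19.78
ee_pos: [0.333, -0.2364, 0.0622]
tcp_rot: [3.141, -0.0, 3.026]
contact_force: [0.5, -0.2, -0.5]
width: 0.796
finger_force: 0.0
clock: 20.2
ee_pos: [0.3316, -0.2354, 0.1216]
tcp_rot: [3.14, -0.004, 3.026]
contact_force: [1.2, -1.2, 0.6]
width: 0.802
finger_force: 0.0
clock: 20.62
ee_pos: [0.334, -0.2371, 0.2149]
tcp_rot: [-3.14, 0.004, 3.026]
contact_force: [-0.7, -0.7, 0.3]
width: 0.799
finger_force: 0.0
sieve 0.86 [253. 107. 377. 254.] [ 0.344 -0.238  0.02 ]
sieve 0.61 [628. 357. 638. 400.] [0.626 0.107 0.02 ]
clip 0.59 [271. 138. 306. 187.] [ 0.323 -0.261  0.02 ]
scene post_a 0.49 [190. 206. 200. 216.] [ 0.333 -0.264  0.01 ]
scene clip 0.54 [188. 204. 201. 214.] [ 0.324 -0.264  0.01 ]
scene tub 0.77 [166. 208. 265. 288.] [ 0.51  -0.234  0.01 ]
scene tub 0.38 [184. 177. 226. 220.] [ 0.277 -0.23   0.01 ]
```

```bash
python3 -c "
from rig import hand_in; print(hand_in())"
```

```text
the job is handed in; nothing more can be done
None
```

The job is handed in, verdict not shown: the last close look showed both posts in the tub, and at about 20.6 s the sieve stood released on the bench beside the tub with the clip still in it.

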